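Find the tired support spring and mark it

ROBOT

A 6-joint arm with a two-finger parallel gripper is mounted at the origin on the work surface. World frame = base frame: x ahead of the robot, y to its left, z up, the work surface at z = 0. Lengths are in m, angles in rad, forces in N, time in s.
With the tool pointing down it reaches from about 0.25 to 0.725 m from the base axis. Payload 4 kg.
Tool frame: the origin (TCP) lies on the centre line of the jaws, within the pads' length; the fingertips stand 14 mm ahead of it and the grasp point (between the pads) lies 5 mm behind it (tips_ahead is the distance from the TCP to the fingertips, in m); z points along the fingers, y is the line along which they close (so a half turn about z gives the same grasp; the last joint's range is limited). The gripper opens to 85 mm and grips with 20 to 120 N. Pads are 22 mm wide; open, the fingers measure 114 mm over their backs; the gripper's body (76 mm by 85 mm) begins 54 mm behind the grasp point. The pads swing forward as they close: fully open they stand 13 mm farther back than shut.
Start: joints at [-1.253, 0.241, 0.005, 1.335, 0, 1.571], TCP at [0.156, -0.475, 0.245] pointing down, gripper open.
Joint ranges: [-2.72, 2.72], [-1.05, 1.87], [-1.09, 1.28], [-1.99, 2.15], [-1.42, 1.44], [-3.14, 3.14]. Speed limits (rad/s): [2.79, 2.79, 3.14, 3.14, 3.14, 3.14].

INTERFACE

Orientations are given as a unit quaternion [x, y, z, w].
In Python, from bench import * gives the robot as it stands. The module is installed in compiled form; this text tells all that it offers.
- The arm moves only by the tool servo_tool, never from a script. Its argument "series" is one flat list of numbers, 6 for each row, row after row: the shift along the tool's x, y, z in mm, then the turn, a rotation vector about the tool's x, y, z in rad. In form: [dx, dy, dz, wx, wy, wz, dx, dy, dz, wx, wy, wz, ...]. A call has 1 to 20 rows; each row shifts and turns the commanded pose from where the row before left it, along the tool's axes as they then stand; what a row does not reach is not made up. A row lasts 1/10 s, in which the tool goes at most 50 mm and 8.59 degrees, less where a joint would pass 70% of its speed; a pose out of reach is approached as far as the arm can. A call with a gripper value outside its range is refused whole. "fingers" is the gripper's target within -1 to 1 (fully open at 1, half-way at 0, shut at -1), set as the call begins (left out, the last holds). The fingers move at their own pace and stop on an object; "force" is the grip in N (left out, the last holds). Time passes only in rows, so rows that do not move let the fingers close. It gives the time, the measured TCP pose, the force, the opening and the grip force at its end, in the units of the state.
- get_state(): the state, without advancing time (a new reading comes with each control period).
- capture(name): name is "scene" or "top"; returns the picture (384x512x3 uint8, red, green, blue); there is no depth.
- camera_info(name): a dict with "mtx" (3x3 intrinsics, pixels), "R" (3x3) and "t" (3): a world point X has camera coordinates R X + t. Camera axes: x right, y down, z forward; pixel columns grow to the right and rows downward; lengths in m; the calibration is good to about 2 mm. A picture is of the moment at which its call begins. camera_info takes no time and is no camera call.
- finish_job(): hands the job in; it is judged then, once.
The state is a dict: "time_s": time; "joint_positions": joint angles; "dq": joint speeds; "tau": joint torques, N m; "tool_pos": TCP position; "orientation": TCP orientation; "wrist_force": force on the tool from outside, world axes, zero at the start; "moment": the same for the moment, N m; "finger_gap": finger opening in m; "gripper_force": force on a finger pad.
Only numpy, scipy, OpenCV 4.12 (cv2) and the standard library are available. Lean on these libraries where they do the work, as an engineer would, in place of code of your own. Each camera call takes 0.05 s, during which the arm holds its last target. There are 200 camera calls.

TASK

The three sprung supports for the resin panels look alike, but one spring is much softer than the others: press down the white pad of each support in turn by several millimetres, from the robot's left to its right, to feel which is softest. Then push the wooden tag of the softest one fully down, leaving the other two tags up. Only press: do not lift, tip or shift the supports, and leave the things around them where they are.

Things in the scene. Friction and masses are not known exactly. Their poses are not given: they have to be found in the camera images.
- stand_p: one of three loose sprung panel supports that look just alike; the letter says nothing about stiffness or place. Dark steel base plate 130 x 70 x 18 mm, whole support 0.85 to 1.25 kg (the softest is a little the heaviest, which cannot be seen), standing on the work surface. Origin: centre of the base's underside; x along the 130 mm side, z up. The white pad is at x = +32 mm, the wooden tag at x = -40 mm (the tag end faces roughly towards the robot), both at y = 0.
- pad_p_top (a point): centre of the flat top of the white pad of stand_p: an upturned white cup, 42 mm across its top and 54 mm at its rim, on a coil spring; top 92 mm above the work surface when free. It moves with the pad.
- pad_p (a joint): how far the pad of stand_p is pressed down, m: 0 free, 0.014 against its stop. The force grows in proportion to the travel (plus a small preload) and the pad springs back when let go. The three stiffnesses differ clearly: at 8 mm down the softest needs about 3 N, the others more than twice that, none over 20 N.
- tag_p_top (a point): centre of the top edge of the tag of stand_p: a plain wooden plate 28 mm wide (along the stand's y) and 10 mm thick, upright in an aluminium guide whose top is 55 mm above the work surface. Tag top is 85 mm above the surface fully up, 67 mm fully down. It moves with the tag.
- tag_p (a joint): how far the tag of stand_p has been pushed down, m: 0 fully up, 0.018 fully down. No spring: it takes about 2.5 N to slide and stays where it is left. At the start every tag is up (0 to 0.003).
- stand_q: one of three loose sprung panel supports that look just alike; the letter says nothing about stiffness or place. Dark steel base plate 130 x 70 x 18 mm, whole support 0.85 to 1.25 kg (the softest is a little the heaviest, which cannot be seen), standing on the work surface. Origin: centre of the base's underside; x along the 130 mm side, z up. The white pad is at x = +32 mm, the wooden tag at x = -40 mm (the tag end faces roughly towards the robot), both at y = 0.
- pad_q_top (a point): centre of the flat top of the white pad of stand_q: an upturned white cup, 42 mm across its top and 54 mm at its rim, on a coil spring; top 92 mm above the work surface when free. It moves with the pad.
- pad_q (a joint): how far the pad of stand_q is pressed down, m: 0 free, 0.014 against its stop. The force grows in proportion to the travel (plus a small preload) and the pad springs back when let go. The three stiffnesses differ clearly: at 8 mm down the softest needs about 3 N, the others more than twice that, none over 20 N.
- tag_q_top (a point): centre of the top edge of the tag of stand_q: a plain wooden plate 28 mm wide (along the stand's y) and 10 mm thick, upright in an aluminium guide whose top is 55 mm above the work surface. Tag top is 85 mm above the surface fully up, 67 mm fully down. It moves with the tag.
- tag_q (a joint): how far the tag of stand_q has been pushed down, m: 0 fully up, 0.018 fully down. No spring: it takes about 2.5 N to slide and stays where it is left. At the start every tag is up (0 to 0.003).
- stand_r: one of three loose sprung panel supports that look just alike; the letter says nothing about stiffness or place. Dark steel base plate 130 x 70 x 18 mm, whole support 0.85 to 1.25 kg (the softest is a little the heaviest, which cannot be seen), standing on the work surface. Origin: centre of the base's underside; x along the 130 mm side, z up. The white pad is at x = +32 mm, the wooden tag at x = -40 mm (the tag end faces roughly towards the robot), both at y = 0.
- pad_r_top (a point): centre of the flat top of the white pad of stand_r: an upturned white cup, 42 mm across its top and 54 mm at its rim, on a coil spring; top 92 mm above the work surface when free. It moves with the pad.
- pad_r (a joint): how far the pad of stand_r is pressed down, m: 0 free, 0.014 against its stop. The force grows in proportion to the travel (plus a small preload) and the pad springs back when let go. The three stiffnesses differ clearly: at 8 mm down the softest needs about 3 N, the others more than twice that, none over 20 N.
- tag_r_top (a point): centre of the top edge of the tag of stand_r: a plain wooden plate 28 mm wide (along the stand's y) and 10 mm thick, upright in an aluminium guide whose top is 55 mm above the work surface. Tag top is 85 mm above the surface fully up, 67 mm fully down. It moves with the tag.
- tag_r (a joint): how far the tag of stand_r has been pushed down, m: 0 fully up, 0.018 fully down. No spring: it takes about 2.5 N to slide and stays where it is left. At the start every tag is up (0 to 0.003).
- jar: bystander: small glass jar with a black cap, 40 mm across, 55 mm high, among the supports; origin at the centre of its underside
- cup: bystander: small clear plastic mixing cup, 44 mm across, 60 mm high, among the supports; origin at the centre of its underside
- tape: bystander: roll of paper tape lying flat, 72 mm across, 24 mm high; origin at the centre of its underside
- tin: bystander: plain metal can, 60 mm across, 75 mm high; origin at the centre of its underside
- brush: bystander: brush lying flat beyond the supports; origin on its underside
- torch: bystander: upright hand torch, dark canister 48 mm across with a metal head, 150 mm high; origin at the centre of its underside
- block: bystander: cork sanding block 80 x 35 x 22 mm; origin at the centre of its underside
Things that resemble listed ones, but are neither listed nor needed, are in the scene too. What is shaped like the stand_q but yellow is not meant.

How it is judged:
On the way, in this order (a step that is already met when the one before it is completed fails the run):
1. the leftmost pad (largest y) is pressed down by 3 mm or more (((world y of pad_p_top between 0.13 and 1 m and value of joint pad_p above 0.003 m) or (world y of pad_q_top between 0.13 and 1 m and value of joint pad_q above 0.003 m) or (world y of pad_r_top between 0.13 and 1 m and value of joint pad_r above 0.003 m))), for 0.05 s.
2. then the middle pad is pressed down by 3 mm or more (((world y of pad_p_top between -0.13 and 0.13 m and value of joint pad_p above 0.003 m) or (world y of pad_q_top between -0.13 and 0.13 m and value of joint pad_q above 0.003 m) or (world y of pad_r_top between -0.13 and 0.13 m and value of joint pad_r above 0.003 m))), for 0.05 s.
3. then the rightmost pad (smallest y) is pressed down by 3 mm or more (((world y of pad_p_top between -1 and -0.13 m and value of joint pad_p above 0.003 m) or (world y of pad_q_top between -1 and -0.13 m and value of joint pad_q above 0.003 m) or (world y of pad_r_top between -1 and -0.13 m and value of joint pad_r above 0.003 m))), for 0.05 s.
4. then a tag is pushed down (which one is judged at the end) (value of joint any of tag_p, tag_q, tag_r above 0.0145 m), for 0.1 s.
At the end, for the whole second after the job is handed in: the tag of the softest support (the only one that bears on the table with more than 10 N) is at least 14.5 mm down (of 18), the other two tags are less than 6 mm down, all pads have sprung back to within 2 mm, and the supports stand flat and still on the table (((value of joint tag_p above 0.0145 m and contact force between stand_p and anything else above 10 N and value of joint each of tag_q, tag_r below 0.006 m) or (value of joint tag_q above 0.0145 m and contact force between stand_q and anything else above 10 N and value of joint each of tag_p, tag_r below 0.006 m) or (value of joint tag_r above 0.0145 m and contact force between stand_r and anything else above 10 N and value of joint each of tag_p, tag_q below 0.006 m)) and value of joint each of pad_p, pad_q, pad_r below 0.002 m and angle between each of stand_p, stand_q, stand_r's own z axis and vertical below 0.06 rad and height (world z) of each of stand_p, stand_q, stand_r below 0.006 m and linear speed of each of stand_p, stand_q, stand_r below 0.02 m/s); the robot touches nothing.
It fails at once if a support is lifted by more than 10 mm or tipped by more than about 14 degrees (height (world z) of any of stand_p, stand_q, stand_r above 0.01 m or angle between any of stand_p, stand_q, stand_r's own z axis and vertical above 0.25 rad).
It fails at once if a support is shifted by more than 30 mm (distance of any of stand_p, stand_q, stand_r from where it was at the start of the episode above 0.03 m).
It fails at once if a bystander is moved by more than 30 mm (distance of any of jar, cup, tape, tin, brush, torch, block from where it was at the start of the episode above 0.03 m).
It also fails if it takes over 48 s, if anything falls off the work surface, if the arm or the gripper's body presses on something with over 40 N, if the wrist force passes 120 N, or if a joint passes its speed limit or range.

## Working session

There is one attempt and no reset: what is moved stays moved. The work goes in short steps, Python scripts to look and compute and a tool call to move; the robot and the scene stay as the last step left them, time stands still between calls to the robot, and variables do not carry over. Pictures are saved under pics/ and viewed, at most 10 in all, crops included, and the job is handed in when it is done.

Besides the shell and the picture viewer there is one more tool, called by a JSON object that holds its "op" and its "data". servo_tool: Moves the arm, as the interface text tells. Its arguments: {"type":"object","properties":{"series":{"type":"array","items":{"type":"number"}},"fingers":{"type":"number"},"force":{"type":"number"}},"required":["series"]}

```bash
mkdir -p pics; python3 - <<'E'
from bench import *
import cv2,numpy as np
for n in("top","scene"):
    cv2.imwrite(f"pics/{n}0.png",cv2.resize(capture(n)[:,:,::-1],(800,600),interpolation=cv2.INTER_CUBIC))
    c=camera_info(n);print(n,np.round(c["mtx"],1).tolist(),np.round(c["R"],3).tolist(),np.round(c["t"],3).tolist())
print(get_state())
E
```

```text
top [[354.8, 0.0, 259.4], [0.0, 354.8, 198.7], [0.0, 0.0, 1.0]] [[-0.028, -0.999, 0.016], [-0.987, 0.025, -0.161], [0.161, -0.02, -0.987]] [0.02, 0.557, 0.807]
scene [[486.6, 0.0, 259.8], [0.0, 486.6, 193.0], [0.0, 0.0, 1.0]] [[0.39, 0.921, 0.023], [0.575, -0.224, -0.787], [-0.719, 0.32, -0.617]] [-0.242, -0.267, 1.761]
{'time_s': 0.1, 'joint_positions': array([-1.25298514e+00,  2.41363193e-01,  3.85609374e-03,  1.33517505e+00,
        1.43122540e-05,  1.57080362e+00]), 'dq': array([ 3.35163884e-04, -9.09276704e-04,  4.85502315e-03,  5.42250737e-06,
       -1.43996599e-03,  7.41345270e-04]), 'tau': array([-6.11385294e-04, -3.73137724e+01,  2.53010792e+01,  1.08156298e-02,
       -5.89969818e-05,  1.37089086e-05]), 'tool_pos': array([ 0.15608209, -0.47445523,  0.24448808]), 'orientation': array([ 9.87401191e-01,  1.58234003e-01, -1.42141480e-04, -9.32163102e-04]), 'wrist_force': array([ 0.15464455, -0.12614285,  0.85687436]), 'moment': array([ 0.06872881, -0.00100971,  0.00175636]), 'gripper_force': 0.0, 'finger_gap': 0.0853921942387046}
```

View pics/top0.png

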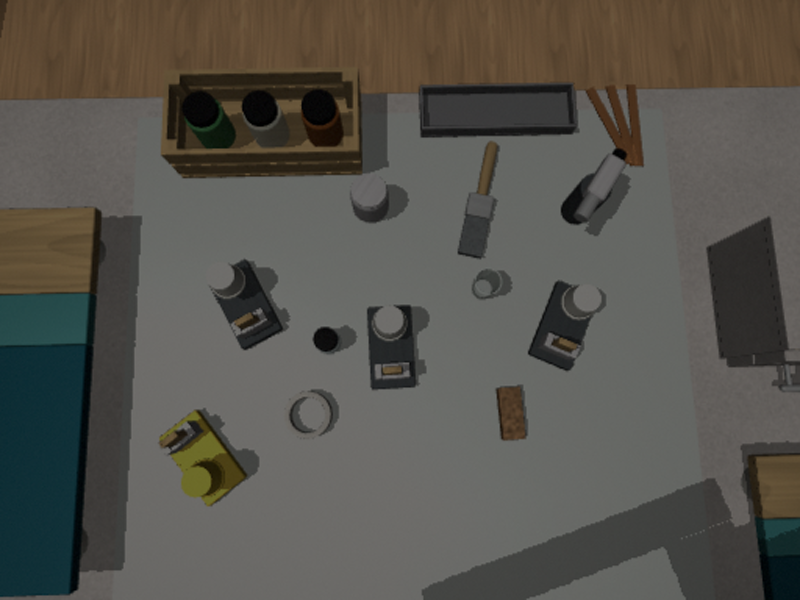

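View pics/scene0.png

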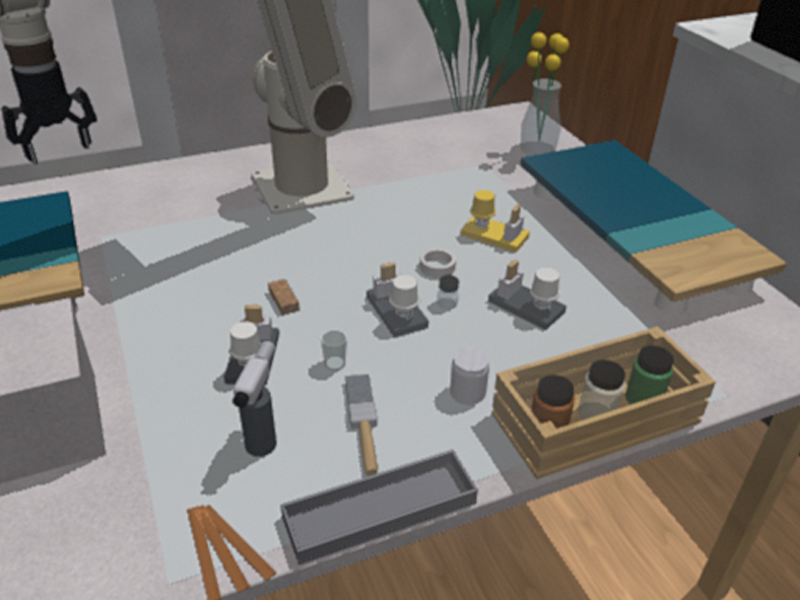

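The top view shows the three dark supports (800x600 pixels). Left: pad (224,276), tag (246,321). Middle: pad (390,320), tag (392,370). Right: pad (584,300), tag (565,344). The yellow lookalike at (200,470) is the decoy. I'll work out the poses and overlay the model on a close crop.

```bash
cat > h.py <<'E'
from bench import *
import cv2,numpy as np
def ray(n,px,z):
    c=camera_info(n);R,t=np.array(c["R"]),np.array(c["t"])
    d=R.T@np.linalg.inv(c["mtx"])@[px[0],px[1],1];o=-R.T@t
    return o+d*(z-o[2])/d[2]
def proj(n,X):
    c=camera_info(n);q=(np.array(c["mtx"])@(np.array(c["R"])@np.array(X).T+np.array(c["t"])[:,None])).T
    return q[:,:2]/q[:,2:]
E
python3 - <<'E'
from h import *
s=512/800
img=capture("top");S=5
hsv=cv2.cvtColor(img,cv2.COLOR_RGB2HSV)
tiles=[]
for nm,p,g in(("L",(224,272),(246,321)),("M",(390,319),(392,370)),("R",(584,299),(566,344))):
    P=ray("top",np.array(p)*s,.092);G=ray("top",np.array(g)*s,.084)
    d=P-G;yaw=np.arctan2(d[1],d[0]);u=d[:2]/np.hypot(*d[:2])
    O=(P[:2]+G[:2])/2+u*.004
    print(nm,"pad",P.round(4),"tag",G.round(4),"dist(.072)",np.hypot(*d[:2]).round(4),"yaw",yaw.round(3),"O",O.round(4))
    v=np.array([-u[1],u[0]])
    W=lambda x,y,z:[*(O+x*u+y*v),z]
    base=[W(x,y,.018) for x,y in((.065,.035),(.065,-.035),(-.065,-.035),(-.065,.035))]
    tag=[W(-.04+x,y,.084) for x,y in((.005,.014),(.005,-.014),(-.005,-.014),(-.005,.014))]
    cir=[W(.032+.021*np.cos(a),.021*np.sin(a),.092) for a in np.linspace(0,6.28,40)]
    c=np.array(p)*s+[0,12];x0,y0=(c-26).astype(int)-0
    t=cv2.resize(cv2.convertScaleAbs(img[y0:y0+52,x0:x0+52,::-1],alpha=1.5),None,fx=S,fy=S,interpolation=cv2.INTER_CUBIC)
    for L,col in((base,(0,255,0)),(tag,(0,0,255)),(cir,(255,0,0))):
        q=((proj("top",L)-[x0,y0]+.5)*S).astype(int);cv2.polylines(t,[q],True,col,1)
    tiles.append(t)
cv2.imwrite("pics/c1.png",np.hstack(tiles))
E
```

```text
L pad [0.6136 0.2692 0.092 ] tag [0.5416 0.2381 0.084 ] dist(.072) 0.0784 yaw 0.409 O [0.5812 0.2552]
M pad [0.5381 0.0285 0.092 ] tag [0.4649 0.0274 0.084 ] dist(.072) 0.0731 yaw 0.015 O [0.5055 0.028 ]
R pad [ 0.5605 -0.2562  0.092 ] tag [ 0.4959 -0.2273  0.084 ] dist(.072) 0.0708 yaw -0.421 O [ 0.5318 -0.2434]
```

View pics/c1.png

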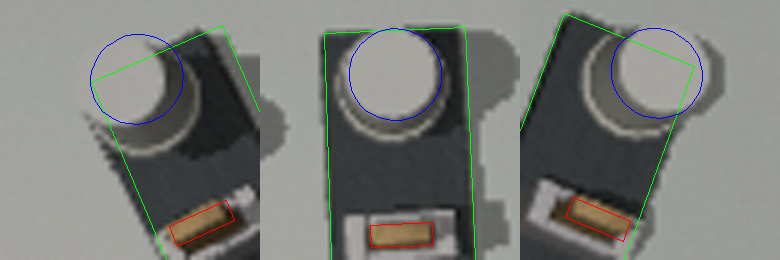

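Model and image agree within about 5 mm; the left pad sits about 2 px further left than drawn, so I'll use about (0.612, 0.273). First I turn the tool so its x is world +y and its y is world +x, with the fingers shut.

{"op": "servo_tool", "data": {"series": [0,0,0,0,0,-0.1045,0,0,0,0,0,-0.1045,0,0,0,0,0,-0.1045,0,0,0,0,0,-0.1045,0,0,0,0,0,-0.1045,0,0,0,0,0,-0.1045,0,0,0,0,0,-0.1045,0,0,0,0,0,-0.1045,0,0,0,0,0,-0.1045,0,0,0,0,0,-0.1045,0,0,0,0,0,-0.1045,0,0,0,0,0,-0.1045], "fingers": -1}}

```text
time_s: 1.35
tool_pos: [0.1562, -0.4747, 0.2449]
orientation: [0.705, 0.709, 0.0, -0.0]
wrist_force: [0.5, 0.0, -0.3]
finger_gap: 0.0
gripper_force: 0.0
```

{"op": "servo_tool", "data": {"series": [37,22,0,0,0,0,37,22,0,0,0,0,37,22,0,0,0,0,37,22,0,0,0,0,37,22,0,0,0,0,37,22,0,0,0,0,37,22,0,0,0,0,37,22,0,0,0,0,37,22,0,0,0,0,37,22,0,0,0,0,37,22,0,0,0,0,37,22,0,0,0,0,37,22,0,0,0,0,37,22,0,0,0,0,37,22,0,0,0,0,37,22,0,0,0,0,37,22,0,0,0,0,37,22,0,0,0,0,37,22,0,0,0,0,0,0,0,0,0,0]}}

```text
time_s: 3.35
tool_pos: [0.5749, 0.2329, 0.2424]
orientation: [0.705, 0.709, -0.0, -0.001]
wrist_force: [-0.4, -0.3, -0.9]
finger_gap: -0.0002
gripper_force: 0.0
```

{"op": "servo_tool", "data": {"series": [20,18,0,0,0,0,20,19,0,0,0,0,0,0,30,0,0,0,0,0,30,0,0,0,0,0,30,0,0,0,0,0,20,0,0,0,0,0,10,0,0,0,0,0,0,0,0,0,0,0,0,0,0,0]}}

```text
time_s: 4.25
tool_pos: [0.611, 0.2684, 0.1264]
orientation: [0.707, 0.707, 0.001, 0.0]
wrist_force: [0.1, -1.0, 0.8]
finger_gap: 0.0003
gripper_force: 0.0
```

```bash
python3 - <<'E'
from h import *
st=get_state();T=st["tool_pos"]-[0,0,.014];print(T,st["wrist_force"])
out=[]
for n in("top","scene"):
    im=capture(n)[:,:,::-1].copy();q=proj(n,[T])[0]
    x,y=q.astype(int);y0=max(y-40,0);x0=max(x-50,0)
    t=cv2.resize(im[y0:y0+75,x0:x0+100],(400,300),interpolation=cv2.INTER_CUBIC)
    cv2.circle(t,tuple(((q-[x0,y0]+.5)*4).astype(int)),4,(0,0,255),1)
    out.append(t)
cv2.imwrite("pics/c2.png",np.hstack(out))
E
```

```text
[0.6109604  0.26840393 0.11235302] [ 0.07425114 -0.97712714  0.80436584]
```

View pics/c2.png

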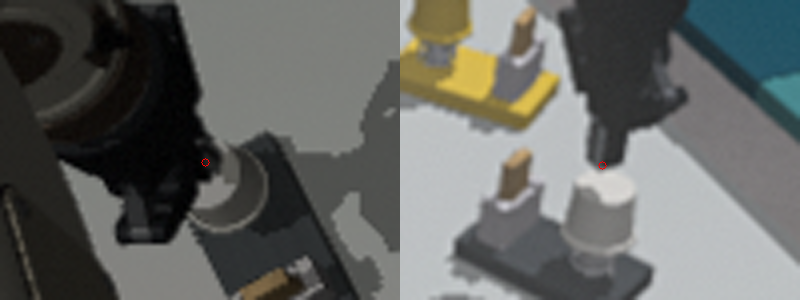

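The scene view shows the tip about 20 mm above the centre of the left pad. The marker at (602,165) lies over the pad top at (607,185). Pressing.

{"op": "servo_tool", "data": {"series": [0,0,8,0,0,0,0,0,8,0,0,0,0,0,2,0,0,0,0,0,2,0,0,0,0,0,2,0,0,0,0,0,2,0,0,0,0,0,2,0,0,0,0,0,1,0,0,0,0,0,0,0,0,0,0,0,0,0,0,0,0,0,0,0,0,0]}}

```text
time_s: 5.45
tool_pos: [0.6102, 0.2684, 0.0988]
orientation: [0.707, 0.707, -0.0, -0.0]
wrist_force: [-3.8, -1.3, 5.8]
finger_gap: 0.0001
gripper_force: 2.7
```

{"op": "servo_tool", "data": {"series": [0,0,1,0,0,0,0,0,0,0,0,0]}}

```text
time_s: 5.65
tool_pos: [0.6103, 0.2684, 0.0979]
orientation: [0.707, 0.707, -0.0, -0.0]
wrist_force: [-3.6, -2.2, 5.7]
finger_gap: 0.0002
gripper_force: 3.0
```

{"op": "servo_tool", "data": {"series": [0,0,1,0,0,0,0,0,0,0,0,0]}}

```text
time_s: 5.85
tool_pos: [0.6103, 0.2684, 0.097]
orientation: [0.707, 0.707, -0.0, 0.0]
wrist_force: [-4.0, -2.0, 6.5]
finger_gap: -0.0001
gripper_force: 3.3
```

{"op": "servo_tool", "data": {"series": [0,0,-10,0,0,0,0,0,-20,0,0,0,0,0,-20,0,0,0,0,0,-10,0,0,0,-40,-12,0,0,0,0,-40,-12,0,0,0,0,-40,-12,0,0,0,0,-40,-12,0,0,0,0,-40,-12,0,0,0,0,-40,-13,0,0,0,0,0,0,10,0,0,0,0,0,15,0,0,0,0,0,5,0,0,0,0,0,0,0,0,0,0,0,0,0,0,0,0,0,0,0,0,0]}}

```text
time_s: 7.45
tool_pos: [0.5384, 0.029, 0.1268]
orientation: [0.706, 0.708, 0.0, 0.0]
wrist_force: [-0.6, -0.3, 0.5]
finger_gap: 0.0002
gripper_force: 0.0
```

Right over the middle pad; same press, to the same height.

{"op": "servo_tool", "data": {"series": [0,0,8,0,0,0,0,0,8,0,0,0,0,0,2,0,0,0,0,0,2,0,0,0,0,0,2,0,0,0,0,0,2,0,0,0,0,0,2,0,0,0,0,0,2,0,0,0,0,0,0,0,0,0,0,0,0,0,0,0,0,0,0,0,0,0]}}

```text
time_s: 8.55
tool_pos: [0.5377, 0.0284, 0.0984]
orientation: [0.707, 0.707, -0.0, -0.0]
wrist_force: [-1.4, 0.2, 2.2]
finger_gap: -0.0
gripper_force: 1.2
```

{"op": "servo_tool", "data": {"series": [0,0,1,0,0,0,0,0,0,0,0,0]}}

```text
time_s: 8.75
tool_pos: [0.5377, 0.0284, 0.0973]
orientation: [0.707, 0.707, 0.0, 0.0]
wrist_force: [-1.8, 0.7, 2.1]
finger_gap: -0.0002
gripper_force: 1.3
```

{"op": "servo_tool", "data": {"series": [0,0,1,0,0,0,0,0,0,0,0,0]}}

```text
time_s: 8.95
tool_pos: [0.5377, 0.0284, 0.0962]
orientation: [0.707, 0.707, -0.0, -0.0]
wrist_force: [-1.6, -0.5, 2.6]
finger_gap: -0.0002
gripper_force: 1.5
```

{"op": "servo_tool", "data": {"series": [0,0,-10,0,0,0,0,0,-20,0,0,0,0,0,-20,0,0,0,0,0,-10,0,0,0,-30,2,0,0,0,0,-30,2,0,0,0,0,-30,2,0,0,0,0,-30,2,0,0,0,0,-30,2,0,0,0,0,-30,2,0,0,0,0,-30,2,0,0,0,0,-30,3,0,0,0,0,-30,3,0,0,0,0,-16,3,0,0,0,0,0,0,10,0,0,0,0,0,15,0,0,0,0,0,5,0,0,0,0,0,0,0,0,0,0,0,0,0,0,0]}}

```text
time_s: 10.85
tool_pos: [0.5612, -0.2566, 0.1264]
orientation: [0.706, 0.708, 0.0, -0.0]
wrist_force: [0.8, 0.5, 0.6]
finger_gap: 0.0002
gripper_force: 0.0
```

{"op": "servo_tool", "data": {"series": [0,0,8,0,0,0,0,0,8,0,0,0,0,0,2,0,0,0,0,0,2,0,0,0,0,0,2,0,0,0,0,0,2,0,0,0,0,0,2,0,0,0,0,0,2,0,0,0,0,0,0,0,0,0,0,0,0,0,0,0,0,0,0,0,0,0]}}

```text
time_s: 11.95
tool_pos: [0.5608, -0.2574, 0.0995]
orientation: [0.707, 0.707, 0.0, 0.0]
wrist_force: [-4.6, 2.1, 6.8]
finger_gap: -0.0002
gripper_force: 3.9
```

{"op": "servo_tool", "data": {"series": [0,0,1,0,0,0,0,0,0,0,0,0]}}

```text
time_s: 12.15
tool_pos: [0.5608, -0.2574, 0.0986]
orientation: [0.707, 0.707, 0.0, 0.0]
wrist_force: [-4.1, 1.9, 7.9]
finger_gap: 0.0
gripper_force: 4.3
```

{"op": "servo_tool", "data": {"series": [0,0,-10,0,0,0,0,0,-20,0,0,0,0,0,-20,0,0,0,0,0,-10,0,0,0,0,0,0,0,0,0]}}

```text
time_s: 12.65
tool_pos: [0.5623, -0.2583, 0.1592]
orientation: [0.707, 0.707, 0.001, 0.002]
wrist_force: [-0.6, -0.2, 0.9]
finger_gap: -0.0002
gripper_force: 0.0
```

```bash
python3 - <<'E'
from h import *
print(get_state()["tool_pos"])
out=[]
T=[[.465,.0277,.0845],[.460,.0277,.0845],[.470,.0277,.0845],[.465,.0137,.0845],[.465,.0417,.0845]]
for n in("top","scene"):
    im=capture(n)[:,:,::-1].copy();q=proj(n,T)
    x0,y0=q[0].astype(int)-[25,19]
    t=cv2.resize(im[y0:y0+38,x0:x0+50],(400,304),interpolation=cv2.INTER_CUBIC)
    for p in q: cv2.circle(t,tuple(((p-[x0,y0]+.5)*8).astype(int)),2,(0,0,255),-1)
    out.append(t)
cv2.imwrite("pics/c3.png",np.hstack(out))
E
```

```text
[ 0.56234877 -0.25825874  0.15920493]
```

View pics/c3.png

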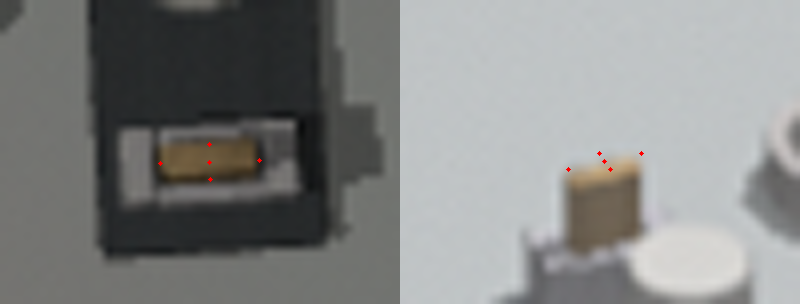

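The middle support is the softest: 2.6 N at about 9 mm, against 6.5 N on the left and 7.9 N on the right. The crops put its tag at (0.465, 0.028): top view (210,162), scene view (603,170). Going there.

{"op": "servo_tool", "data": {"series": [30,-10,0,0,0,0,30,-10,0,0,0,0,30,-10,0,0,0,0,30,-10,0,0,0,0,30,-10,0,0,0,0,30,-10,0,0,0,0,30,-10,0,0,0,0,30,-10,0,0,0,0,30,-10,0,0,0,0,16,-7,0,0,0,0,0,0,20,0,0,0,0,0,20,0,0,0,0,0,5,0,0,0,0,0,0,0,0,0,0,0,0,0,0,0]}}

```text
time_s: 14.25
tool_pos: [0.4639, 0.0282, 0.1124]
orientation: [0.707, 0.707, -0.0, -0.0]
wrist_force: [-0.2, 0.1, 0.3]
finger_gap: -0.0001
gripper_force: 0.0
```

{"op": "servo_tool", "data": {"series": [0,1,10,0,0,0,0,0,2,0,0,0,0,0,2,0,0,0,0,0,2,0,0,0,0,0,2,0,0,0,0,0,2,0,0,0,0,0,2,0,0,0,0,0,2,0,0,0,0,0,2,0,0,0,0,0,2,0,0,0]}}

```text
time_s: 15.25
tool_pos: [0.4648, 0.0283, 0.0842]
orientation: [0.707, 0.707, 0.0, 0.0]
wrist_force: [-1.6, 0.1, 3.2]
finger_gap: 0.0003
gripper_force: 1.3
```

{"op": "servo_tool", "data": {"series": [0,0,1,0,0,0,0,0,1,0,0,0,0,0,1,0,0,0,0,0,0,0,0,0,0,0,0,0,0,0]}}

```text
time_s: 15.75
tool_pos: [0.4647, 0.0284, 0.0811]
orientation: [0.707, 0.707, 0.0, -0.0]
wrist_force: [0.1, -1.2, 0.1]
finger_gap: 0.0001
gripper_force: 0.1
```

{"op": "servo_tool", "data": {"series": [0,0,1,0,0,0,0,0,0,0,0,0]}}

```text
time_s: 15.95
tool_pos: [0.4648, 0.0284, 0.081]
orientation: [0.707, 0.707, 0.0, 0.0]
wrist_force: [-2.6, -0.7, 7.4]
finger_gap: -0.0001
gripper_force: 3.4
```

{"op": "servo_tool", "data": {"series": [0,0,1,0,0,0,0,0,0,0,0,0]}}

```text
time_s: 16.15
tool_pos: [0.465, 0.0284, 0.0809]
orientation: [0.707, 0.707, 0.001, 0.0]
wrist_force: [-4.3, -0.7, 14.0]
finger_gap: -0.0
gripper_force: 6.8
```

The force rises with no further travel, so the tag is on its stop. Retreating.

{"op": "servo_tool", "data": {"series": [0,0,-10,0,0,0,0,0,-20,0,0,0,0,0,-30,0,0,0,0,0,-30,0,0,0,0,-30,-30,0,0,0,0,-30,-10,0,0,0,0,-30,0,0,0,0,0,-30,0,0,0,0,0,0,0,0,0,0,0,0,0,0,0,0]}}

```text
time_s: 17.15
tool_pos: [0.3448, 0.0283, 0.2097]
orientation: [0.707, 0.708, 0.001, 0.0]
wrist_force: [0.9, 0.2, 0.5]
finger_gap: 0.0004
gripper_force: 0.0
```

```bash
python3 - <<'E'
from h import *
s=get_state();print(s["tool_pos"],s["wrist_force"])
cv2.imwrite("pics/s2.png",cv2.resize(capture("scene")[110:260,100:400,::-1],(800,400),interpolation=cv2.INTER_CUBIC))
E
```

```text
[0.34480716 0.02832965 0.20972354] [0.91244653 0.24248018 0.53232123]
```

View pics/s2.png

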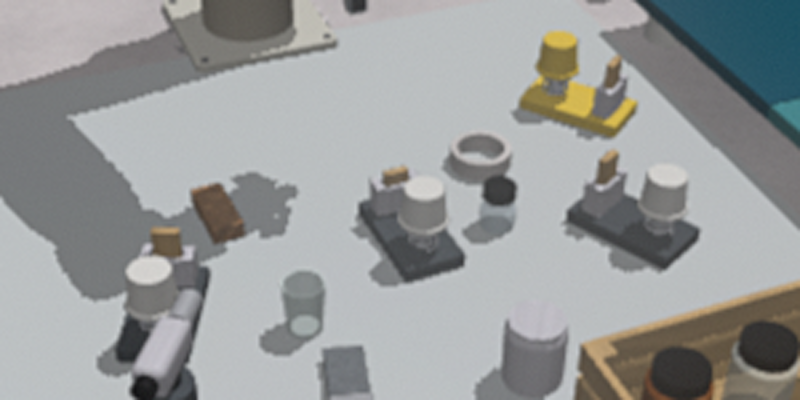

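The middle tag is down at (396,176). The left tag (608,167) and right tag (166,241) are still up, and nothing has shifted. Handing in.

```bash
python3 -c "
from bench import *
print(finish_job())"
```

```text
the job is handed in; nothing more can be done
None
```

I pressed the pads left to right and found the middle support softest (about 2.6 N, against 6.5 N left and 7.9 N right), pushed its tag fully down, left the other two up, and handed the job in; no verdict came back.

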